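# Start the run-in test of a display module

## Task

Give the finished three-digit display module its run-in: lay it gently, digits up, on the bed of the tester between the guide rails with its contact tongue towards the contact block, then push the contact slide by its grip all the way to its end stop so that the tongue is driven into the block. Only then wind the spring timer clockwise, in as many turns of the hand as it takes, until it stops. Do not drop or slam the module, and leave the other things on the bench where they are.

Things in the scene. Friction and masses are not known exactly. Their poses are not given: they have to be found in the camera images.
- tester: Run-in tester, fixed: grey console 210 mm (x) by 300 mm (y), flat top panel 55 mm above the bench. Origin: centre of its underside; x points away from the robot, y left (yaw within 0.2 rad). In its rear half a bed runs along y (point bed): contact slide at the right end, contact block (point slot) at the left end. The timer is at the front left of the panel.
- bed (a point): Point on the panel, on the bed's centre line, over which the module's origin belongs when it is laid in (15 mm to either side along y will do). Axes as the tester. The bed is the panel between two aluminium guide rails along y, 6 mm high, 70 mm apart (76 mm at the bevelled top), from y = -145 to +85 mm of this point.
- slot (a point): On the panel, middle of the foot of the contact block's face, 85 mm along +y from point bed; axes as the tester. The black block is 30 mm high, 90 mm wide; its slot, open to -y, is 52 mm wide, 10 mm high and 30 mm deep. The board's shoulders stop at this face; with the slide home they are within 2 mm of it and the tongue tip 14 to 16 mm inside.
- module: Finished three-digit display module, loose, about 0.16 kg, digits up: green board 62 (x) by 100 (y) by 3 mm, on it a white housing with dark face, 60 mm wide, y -50 to +45 mm, top at 27 mm. Origin: centre of the underside of the 62 by 100 board; z up, y to the tongue. Grasp across the 60 mm width, fingertips 7 mm or more above its underside. Starts left of the tester, yaw within 0.5 rad.
- tongue (a point): Middle of the tip of the module's contact tongue (40 mm wide, 16 mm long, 3 mm thick, sticking out of the board's +y end), 66 mm along +y from the module's origin, 1.5 mm above its underside; axes as the module.
- slide (a joint): Travel of the contact slide in m: 0 fully back (right), 0.070 at its end stop (home, left, towards the contact block). Starts between 0 and 0.02, has about 4 N friction and stays where it is left. Its push face, 17 mm ahead (+y) of the grip's centre, pushes a module lying in the bed along.
- slide_grip (a point): Centre of the contact slide's black grip, a cross bar 64 mm (x) by 14 mm (y) by 24 mm high, 54 mm above the panel (bar from 42 to 66 mm). Axes as the tester: the slide moves along +y. Under the bar a narrow stem and a shoe 64 by 34 mm, 20 mm high. At travel 0 it is 103.5 mm along -y from point bed.
- timer (a joint): Angle of the spring-wound timer in rad: 0 run down, 2.8 at the winding stop; grows as it is turned clockwise seen from above. Starts between 0 and 0.3. Winding takes 0.06 to 0.1 N m; it stays where it is left (its running down cannot be noticed in a minute).
- timer_grip (a point): On the timer's upright axis, in the middle of its black winding bar: 58 mm long along this point's x, 14 mm wide along y, from 14 to 42 mm above the panel; this point is 32 mm above it. Under the bar a round skirt of 26 mm radius. It turns with the bar; at angle 0 its x is the tester's x. It stands at tester x = -55, y = +78 mm.
- single: Bystander, loose: single-digit board without a tongue, 62 by 62 mm, 19 mm high; origin at the centre of its underside. It and the module lie at two places left of the tester, either way round. Leave it.
- spool: Bystander, loose: solder wire spool standing on end, 60 mm diameter, 50 mm high; origin at the centre of its underside. Leave it.
- bottle: Bystander, loose: white dispensing bottle, 56 mm diameter, 140 mm high; origin at the centre of its underside. Leave it.
Mind the look-alikes: they are no part of the job. Leave any orange or pink look-alike of the module alone.

How it is judged:
By the outcome, as a careful person would: the job done as asked, in the order asked, and still so for the second after the job is handed in, with the robot touching nothing.
It also fails if it takes over 69 s, if anything falls off the work surface, if the arm or the gripper's body presses on something with over 40 N, if the wrist force passes 120 N, or if a joint passes its speed limit or range.

## Robot

A 6-joint arm with a two-finger parallel gripper is mounted at the origin on the work surface. World frame = base frame: x ahead of the robot, y to its left, z up, the work surface at z = 0. Lengths are in m, angles in degrees, forces in N, time in s.
With the tool pointing down it reaches from about 0.325 to 0.9 m from the base axis. Payload 6.1 kg.
Tool frame: the origin (TCP) lies on the centre line of the jaws, within the pads' length; the fingertips stand 25 mm ahead of it and the grasp point (between the pads) lies 6 mm ahead of it; z points along the fingers, y is the line along which they close (so a half turn about z gives the same grasp; the last joint's range is limited). The gripper opens to 87 mm and grips with 3 to 60 N. Pads are 19 mm wide; open, the fingers measure 117 mm over their backs; the gripper's body (75 mm by 190 mm) begins 51 mm behind the grasp point.
Start: joints at [-79.532, 12.628, 87.462, -0, 79.91, -7.225], TCP at [0.19, -0.595, 0.248] pointing down, gripper open.
Joint ranges: [-170.65, 170.65], [-52.31, 119.04], [5.05, 147.46], [-71.25, 251.25], [11.57, 151.72], [-153.62, 153.62]. Speed limits (degrees/s): [147.25, 147.25, 172.46, 180, 180, 180].

## Interface

Orientations are given as a 3x3 rotation matrix whose columns are the frame's x, y, z axes.
In Python, from rig import telemetry, cams, workorder gives the robot as it stands. The module is installed in compiled form; this text tells all that it offers.
- The arm moves only by the tool arm_command, never from a script. Its argument "moves" is text: rows parted by semicolons, each of 7 numbers parted by spaces: the shift along the tool's x, y, z in m, then the turn, a rotation vector about the tool's x, y, z in rad, then the opening, from 0 (shut) to 1 (fully open). A call has exactly 8 rows; each row is the pose to reach, as a shift and turn from the pose commanded when the call began, along the tool's axes at that moment; what a row does not reach only later rows make up. A row lasts 1/10 s, in which the tool goes at most 50 mm and 8.59 degrees, less where a joint would pass 70% of its speed; a pose out of reach is approached as far as the arm can. A call with a gripper value outside its range is refused whole. The fingers move at their own pace and stop on an object; the grip force is fixed at half the most. Time passes only in rows, so rows that repeat a pose let the fingers close, or fill a call up. It gives the time, the measured TCP pose, the force, the opening and the grip force at its end, in the units of the state.
- telemetry.read_state(): the state, without advancing time (a new reading comes with each control period).
- cams.get_image(name): name is "side" or "top" or "wrist"; returns the picture (420x560x3 uint8, blue, green, red); there is no depth.
- cams.camera_model(name): a dict with "fx", "fy", "cx", "cy" (pixels), "D" ([k1, k2, p1, p2, k3] as OpenCV has them; the pictures are not rectified), "world_from_camera" (4x4, takes a point from camera to world coordinates). Camera axes: x right, y up, looking along -z (the intrinsics and any distortion apply to the point x, -y, -z); pixel columns grow to the right and rows downward; lengths in m; the calibration is good to about 2 mm. A picture is of the moment at which its call begins: read the wrist's pose just before it. camera_model takes no time and is no camera call; for the wrist camera it gives the pose at the moment of the call.
- workorder.hand_in(): hands the job in; it is judged then, once.
The state is a dict: "t": time; "joint_pos": joint angles; "qvel": joint speeds; "tau": joint torques, N m; "tcp_pos": TCP position; "eef_rot": TCP orientation; "force": force on the tool from outside, world axes, zero at the start; "torque": the same for the moment, N m; "width": opening from 0.0 (shut) to 1.0 (fully open); "grasp_force": force on a finger pad.
Only numpy, scipy, OpenCV 4.12 (cv2) and the standard library are available. Lean on these libraries where they do the work, as an engineer would, in place of code of your own. Each camera call takes 0.05 s, during which the arm holds its last target. There are 200 camera calls.

## Working session

There is one attempt and no reset: what is moved stays moved. The work goes in short steps, Python scripts to look and compute and a tool call to move; the robot and the scene stay as the last step left them, time stands still between calls to the robot, and variables do not carry over. Pictures are saved under pics/ and viewed, at most 11 in all, crops included, and the job is handed in when it is done.

Besides the shell and the picture viewer there is one more tool, called after "Emit:" as name(argument=value, ...), one argument or row to a line, values as JSON. arm_command: Moves the arm, as the interface text tells. Its arguments: {"type":"object","properties":{"moves":{"type":"string"}},"required":["moves"]}

```bash
mkdir -p pics
python3 - <<'E'
from rig import telemetry, cams
import cv2,numpy as np
s=telemetry.read_state(); print(s['t'],s['tcp_pos'],s['eef_rot'],s['width'],s['force'])
for n in ('top','side'):
    cv2.imwrite(f'pics/{n}0.png',cams.get_image(n)); m=cams.camera_model(n); print(n,m['fx'],m['fy'],m['cx'],m['cy'],m['D'],np.round(m['world_from_camera'],3).tolist())
E
```

```text
0.0 [ 0.18983381 -0.59488096  0.24643968] [[ 9.52696875e-01  3.03921926e-01 -3.55742297e-04]
 [ 3.03922040e-01 -9.52695001e-01  1.90492216e-03]
 [ 2.40033704e-04 -1.92293131e-03 -9.99998122e-01]] 0.9965630884317217 [0.30290403 0.14395667 0.26567051]
top 469.1018281601945 469.1018281601945 275.55728140916364 206.07945124646577 [-0.1289624  0.         0.         0.         0.       ] [[0.013, 0.994, -0.11, 0.416], [-1.0, 0.011, -0.016, 0.019], [-0.015, 0.11, 0.994, 1.373], [0.0, 0.0, 0.0, 1.0]]
side 419.6313087860978 419.6313087860978 282.65725000779895 206.87508791387435 [-0.13271686  0.          0.          0.          0.        ] [[0.982, 0.119, -0.147, 0.371], [-0.189, 0.58, -0.792, -0.822], [-0.009, 0.806, 0.592, 0.71], [0.0, 0.0, 0.0, 1.0]]
```

View pics/top0.png

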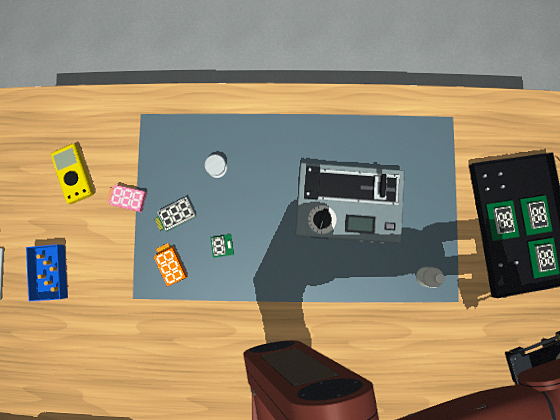

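View pics/side0.png

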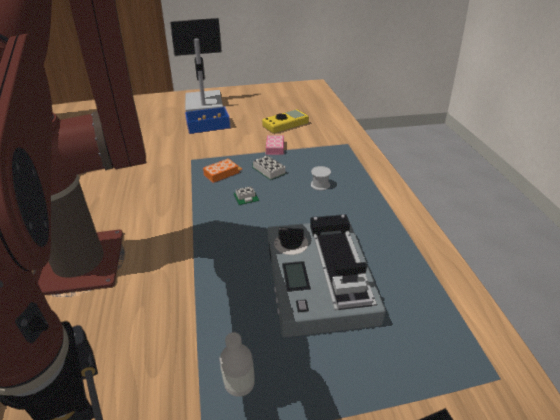

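Candidates for the module in the top picture are white (177,212), orange (170,264), pink (127,197), the single board (222,245) and the boards in the right-hand tray (505,217). The white one fits the description, so I'll check it in a crop together with the tester.

```bash
cat > h.py <<'E'
from rig import telemetry, cams
import cv2,numpy as np
def ray(m,uv):
    K=np.array([[m['fx'],0,m['cx']],[0,m['fy'],m['cy']],[0,0,1.]])
    p=cv2.undistortPoints(np.array(uv,float).reshape(-1,1,2),K,np.array(m['D'])).reshape(-1,2)
    W=np.array(m['world_from_camera']); d=np.c_[p[:,0],-p[:,1],-np.ones(len(p))]@W[:3,:3].T
    return W[:3,3],d
def onz(m,uv,z):
    o,d=ray(m,uv); z=np.broadcast_to(z,len(d)); return o+d*((z-o[2])/d[:,2])[:,None]
def proj(m,P):
    W=np.linalg.inv(np.array(m['world_from_camera'])); q=np.atleast_2d(P)@W[:3,:3].T+W[:3,3]
    q=q*[1,-1,-1]
    K=np.array([[m['fx'],0,m['cx']],[0,m['fy'],m['cy']],[0,0,1.]])
    return cv2.projectPoints(q.reshape(-1,1,3),np.zeros(3),np.zeros(3),K,np.array(m['D']))[0].reshape(-1,2)
E
python3 - <<'E'
import cv2,numpy as np
a=cv2.imread('pics/top0.png')
l=cv2.resize(a[180:280,140:240],(500,500),interpolation=cv2.INTER_CUBIC)
cv2.imwrite('pics/cropm.png',l)
r=cv2.resize(a[145:255,285:415],(780,660)[:2],interpolation=cv2.INTER_CUBIC)
cv2.imwrite('pics/cropt.png',cv2.resize(a[145:255,285:415],(650,550),interpolation=cv2.INTER_CUBIC))
E
```

```text
(no output)
```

View pics/cropm.png

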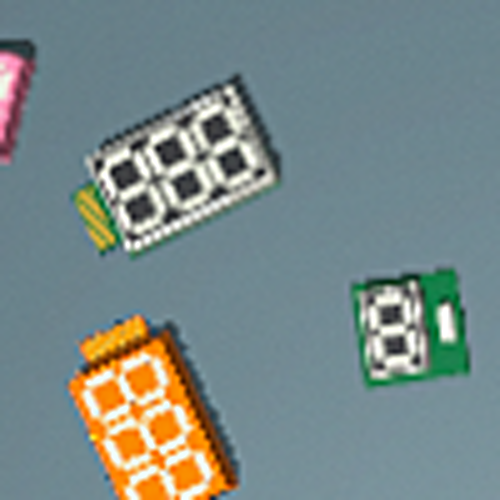

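View pics/cropt.png

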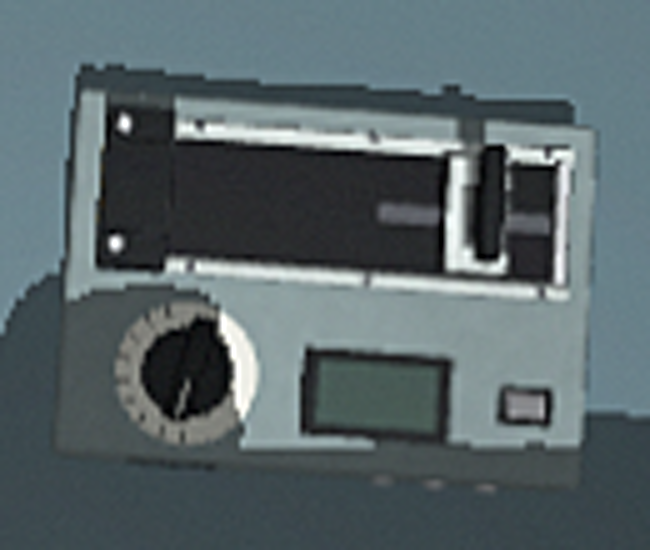

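The white module is upright with its tongue at the left end (about (158,224) in the full picture). The single, orange and pink pieces are clearly different. Now coarse positions.

Run:
```python
from h import *
m=cams.camera_model('top')
f=lambda c,o: (np.array(c,float)+.5)/5-.5+o
c=onz(m,f([(90,157),(238,78),(278,180),(130,250)],[140,180]),.027)
print(c.round(4)); print([np.linalg.norm(c[i]-c[i-1]).round(4) for i in range(4)])
t=onz(m,f([(90,221)],[140,180]),.0015); print('tip',t.round(4), 'cen',c.mean(0).round(4))
p=onz(m,f([(80,90),(593,130),(583,443)],[285,145]),.055); print('panel',p.round(4),np.linalg.norm(p[0]-p[1]),np.linalg.norm(p[2]-p[1]))
r=onz(m,f([(177,130),(165,267),(568,297),(570,152)],[285,145]),.061);print('rails',r.round(4))
print('timer',onz(m,f([(188,368)],[285,145]),.09).round(4)); print('grip',onz(m,f([(495,150),(483,260)],[285,145]),.121).round(4))
w=cams.camera_model('wrist'); s=telemetry.read_state()
R=np.array(s['eef_rot']);W=np.array(w['world_from_camera']); print('wrist in tcp',(R.T@(W[:3,3]-s['tcp_pos'])).round(4),(R.T@W[:3,:3]).round(3).tolist(),w['fx'],w['D'])
```

```text
[[0.5466 0.385  0.027 ]
 [0.5939 0.2989 0.027 ]
 [0.5345 0.2734 0.027 ]
 [0.4926 0.3592 0.027 ]]
[np.float64(0.0598), np.float64(0.0982), np.float64(0.0647), np.float64(0.0954)]
tip [[0.5109 0.3904 0.0015]] cen [0.5419 0.3291 0.027 ]
panel [[ 0.6875 -0.0298  0.055 ]
 [ 0.6682 -0.3249  0.055 ]
 [ 0.4885 -0.3158  0.055 ]] 0.2957178048721825 0.1799194075257587
rails [[ 0.6638 -0.0848  0.061 ]
 [ 0.5852 -0.0781  0.061 ]
 [ 0.5707 -0.3069  0.061 ]
 [ 0.654  -0.3097  0.061 ]]
timer [[ 0.5258 -0.0888  0.09  ]]
grip [[ 0.6437 -0.2534  0.121 ]
 [ 0.5833 -0.2459  0.121 ]]
wrist in tcp [ 0.0673  0.0005 -0.1372] [[-0.001, 0.969, 0.247], [1.0, 0.001, 0.0], [0.0, 0.247, -0.969]] 368.36633031458587 [-0.00488113  0.          0.          0.          0.        ]
```

```bash
cat >> h.py <<'E'
from scipy.spatial.transform import Rotation as Rot
def tgt(pos,ang):
    s=telemetry.read_state();R=np.array(s['eef_rot']);a=np.radians(ang)
    T=np.array([[np.cos(a),np.sin(a),0],[np.sin(a),-np.cos(a),0],[0,0,-1]])
    print('t',round(s['t'],2),'shift',(R.T@(np.array(pos)-s['tcp_pos'])).round(4),'rot',Rot.from_matrix(R.T@T).as_rotvec().round(4))
E
python3 -c "
from h import *
tgt([.58,-.13,.33],82)"
```

```text
t 0.1 shift [ 0.513  -0.3245 -0.0828] rot [-0.0014 -0.0012 -1.1224]
```

Emit:
arm_command(
  moves="0.513 -0.3245 -0.083 0 0 -1.122 1;0.513 -0.3245 -0.083 0 0 -1.122 1;0.513 -0.3245 -0.083 0 0 -1.122 1;0.513 -0.3245 -0.083 0 0 -1.122 1;0.513 -0.3245 -0.083 0 0 -1.122 1;0.513 -0.3245 -0.083 0 0 -1.122 1;0.513 -0.3245 -0.083 0 0 -1.122 1;0.513 -0.3245 -0.083 0 0 -1.122 1",
)

```text
t: 0.9
tcp_pos: [0.4454, -0.2899, 0.3017]
eef_rot: [[0.135, 0.991, -0.0], [0.991, -0.135, 0.0], [0.0, -0.0, -1.0]]
force: [0.4, -0.5, 0.1]
width: 1.002
grasp_force: 0.0
```

```bash
python3 -c "
from h import *
tgt([.58,-.13,.33],82)"
```

```text
t 0.9 shift [ 0.1766  0.1118 -0.0283] rot [-0.0003 -0.0002  0.0046]
```

Emit:
arm_command(
  moves="0.177 0.112 -0.028 0 0 0 1;0.177 0.112 -0.028 0 0 0 1;0.177 0.112 -0.028 0 0 0 1;0.177 0.112 -0.028 0 0 0 1;0.177 0.112 -0.028 0 0 0 1;0.177 0.112 -0.028 0 0 0 1;0.177 0.112 -0.028 0 0 0 1;0.177 0.112 -0.028 0 0 0 1",
)

```text
t: 1.7
tcp_pos: [0.5792, -0.1336, 0.3292]
eef_rot: [[0.141, 0.99, -0.001], [0.99, -0.141, -0.0], [-0.0, -0.001, -1.0]]
force: [-0.6, 0.2, -0.0]
width: 1.002
grasp_force: 0.0
```

```bash
python3 -c "
from h import *
import pickle
m=cams.camera_model('wrist'); i=cams.get_image('wrist'); pickle.dump(m,open('w1.pkl','wb')); cv2.imwrite('pics/w1.png',i)
tgt([.541,.331,.25],117)"
```

```text
t 1.75 shift [ 0.4546 -0.1037  0.0793] rot [-9.000e-04 -1.000e-04 -6.134e-01]
```

View pics/w1.png

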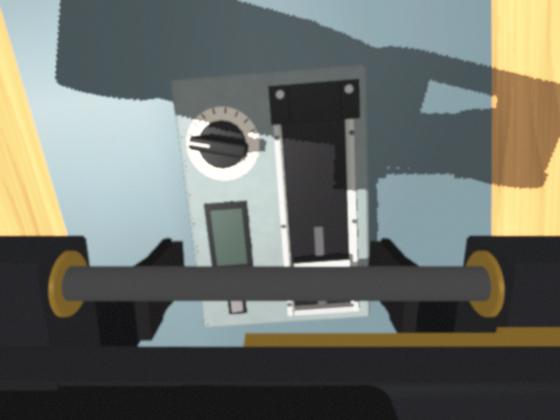

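The tester shows with panel corners at (173,80), (364,67), (368,316), (205,326), the block face foot near (274,124)–(357,121), rails along x≈281 and 354, and the timer at (222,145) with its bar nearly horizontal.

```bash
python3 -c "
from h import *
import pickle
m=pickle.load(open('w1.pkl','rb'))
c=onz(m,[(173,80),(364,67),(368,316),(205,326)],.055);print(c.round(4),[np.linalg.norm(c[i]-c[i-1]).round(4) for i in range(4)], c.mean(0).round(4))
x=(c[1]-c[0]+c[2]-c[3]);y=c[1]-c[2]+c[0]-c[3];print('yaw',np.degrees([np.arctan2(x[1],x[0]),np.arctan2(-y[0],y[1])]))
print('blockface top',onz(m,[(274,124),(357,121)],.085).round(4)); print('foot', onz(m,[(281,126),(349,122)],.055).round(4))
print('screws',onz(m,[(280,95),(349,89)],.085).round(4))
print('rail',onz(m,[(281,130),(289,310),(351,125),(356,310)],.061).round(4))
print('timer',onz(m,[(191,144),(245,148)],.097).round(4))
"
```

```text
[[ 0.4853 -0.0183  0.055 ]
 [ 0.6868 -0.0342  0.055 ]
 [ 0.6672 -0.3267  0.055 ]
 [ 0.4632 -0.3116  0.055 ]] [np.float64(0.2942), np.float64(0.2022), np.float64(0.2931), np.float64(0.2045)] [ 0.5756 -0.1727  0.055 ]
yaw [-4.36669942 -4.06781719]
blockface top [[ 0.5851 -0.0779  0.085 ]
 [ 0.6684 -0.0869  0.085 ]]
foot [[ 0.592  -0.0819  0.055 ]
 [ 0.6659 -0.0882  0.055 ]]
screws [[ 0.595  -0.0509  0.085 ]
 [ 0.6633 -0.055   0.085 ]]
rail [[ 0.5914 -0.0859  0.061 ]
 [ 0.5711 -0.301   0.061 ]
 [ 0.6666 -0.0914  0.061 ]
 [ 0.6522 -0.3126  0.061 ]]
timer [[ 0.5009 -0.085   0.097 ]
 [ 0.5533 -0.0965  0.097 ]]
```

Emit:
arm_command(
  moves="0.455 -0.104 0.06 0 0 -0.613 1;0.455 -0.104 0.06 0 0 -0.613 1;0.455 -0.104 0.06 0 0 -0.613 1;0.455 -0.104 0.06 0 0 -0.613 1;0.455 -0.104 0.06 0 0 -0.613 1;0.455 -0.104 0.06 0 0 -0.613 1;0.455 -0.104 0.06 0 0 -0.613 1;0.455 -0.104 0.06 0 0 -0.613 1",
)

```text
t: 2.55
tcp_pos: [0.5465, 0.2635, 0.2787]
eef_rot: [[-0.454, 0.891, 0.001], [0.891, 0.454, -0.0], [-0.0, 0.0, -1.0]]
force: [1.1, -0.4, 0.3]
width: 1.0
grasp_force: 0.0
```

```bash
python3 -c "
from h import *
import pickle
m=cams.camera_model('wrist'); i=cams.get_image('wrist'); pickle.dump(m,open('w2.pkl','wb')); cv2.imwrite('pics/w2.png',i)
tgt([.541,.331,.15],117)"
```

```text
t 2.6 shift [0.0546 0.0247 0.1276] rot [ 0.0003 -0.0051  0.0041]
```

View pics/w2.png

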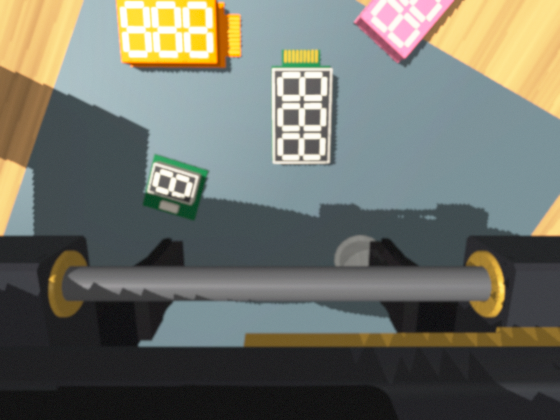

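The picture shows the white module centred near (302,116), with housing corners at about (272,68), (333,68), (330,163), (273,163) and the tongue tip at (301,50). It is nearly aligned with the tool.

```bash
python3 -c "
from h import *
import pickle
m=pickle.load(open('w2.pkl','rb'))
c=onz(m,[(272,68),(333,68),(330.5,163),(273,163)],.027);print(c.round(4),[np.linalg.norm(c[i]-c[i-1]).round(4) for i in range(4)])
y=c[0]+c[1]-c[2]-c[3];y/=np.linalg.norm(y);x=c[1]-c[0]+c[2]-c[3]
print('yaw',np.degrees([np.arctan2(x[1],x[0]),np.arctan2(-y[0],y[1])]), 'org',(c.mean(0)+.0025*y).round(4))
t=onz(m,[(301.5,50)],.0015)[0];print('tip->org',(t-.066*y).round(4))
o=c.mean(0)+.0025*y
tgt([o[0],o[1],.12],90+np.degrees(np.arctan2(-y[0],y[1])))
"
```

```text
[[0.4932 0.3599 0.027 ]
 [0.5473 0.3874 0.027 ]
 [0.591  0.3034 0.027 ]
 [0.5368 0.2758 0.027 ]] [np.float64(0.0947), np.float64(0.0607), np.float64(0.0947), np.float64(0.0608)]
yaw [26.91885312 27.44184371] org [0.5409 0.3338 0.027 ]
tip->org [0.5417 0.3336 0.0015]
t 2.6 shift [0.057  0.0259 0.1576] rot [ 0.0003 -0.0051 -0.0036]
```

Emit:
arm_command(
  moves="0.056 0.026 0.05 0 0 0 0.95;0.057 0.026 0.1 0 0 0 0.95;0.057 0.026 0.15 0 0 0 0.95;0.057 0.026 0.18 0 0 0 0.95;0.057 0.026 0.205 0 0 0 0.95;0.057 0.026 0.225 0 0 0 0.95;0.057 0.026 0.237 0 0 0 0.95;0.057 0.026 0.2445 0 0 0 0.95",
)

```text
t: 3.4
tcp_pos: [0.544, 0.3244, 0.0334]
eef_rot: [[-0.454, 0.891, -0.001], [0.891, 0.454, -0.001], [-0.0, -0.001, -1.0]]
force: [-0.3, -0.2, 0.3]
width: 0.956
grasp_force: 0.0
```

```bash
python3 -c "
from h import *
tgt([.5411,.3337,.0335],117.1)"
```

```text
t 3.4 shift [ 0.0096  0.0017 -0.0001] rot [-0.0011  0.     -0.0015]
```

Emit:
arm_command(
  moves="0.0095 0.0015 0 0 0 0 0.95;0.0095 0.0015 0 0 0 0 0.95;0.0095 0.0015 0 0 0 0 0.6;0.0095 0.0015 0 0 0 0 0.6;0.0095 0.0015 0 0 0 0 0.6;0.0095 0.0015 0 0 0 0 0.6;0.0095 0.0015 0 0 0 0 0.6;0.0095 0.0015 0 0 0 0 0.6",
)

```text
t: 4.2
tcp_pos: [0.5409, 0.3349, 0.0346]
eef_rot: [[-0.456, 0.89, -0.0], [0.89, 0.456, -0.0], [0.0, -0.0, -1.0]]
force: [-1.5, -1.8, 5.0]
width: 0.687
grasp_force: 30.0
```

```bash
python3 -c "
from h import *
tgt([.5409,.3349,.18],117.1); tgt([.6208,-.168,.18],85.8)"
```

```text
t 4.2 shift [ 0.      0.     -0.1454] rot [-0.0001 -0.      0.    ]
t 4.2 shift [-0.4841 -0.1579 -0.1454] rot [-1.000e-04 -0.000e+00  5.463e-01]
```

Emit:
arm_command(
  moves="0 0 -0.015 0 0 0 0.6;0 0 -0.04 0 0 0 0.6;0 0 -0.075 0 0 0 0.6;-0.02 -0.007 -0.11 0 0 0 0.6;-0.05 -0.017 -0.135 0 0 0.05 0.6;-0.09 -0.03 -0.145 0 0 0.1 0.6;-0.13 -0.043 -0.145 0 0 0.16 0.6;-0.17 -0.056 -0.145 0 0 0.22 0.6",
)

```text
t: 5.0
tcp_pos: [0.5689, 0.1567, 0.1808]
eef_rot: [[-0.248, 0.969, 0.002], [0.969, 0.248, 0.0], [-0.0, 0.002, -1.0]]
force: [0.7, -0.5, -2.6]
width: 0.689
grasp_force: 30.0
```

```bash
python3 -c "
from h import *
tgt([.6208,-.168,.18],85.8)"
```

```text
t 5.0 shift [-0.3274 -0.0304  0.0008] rot [ 0.0022 -0.      0.3244]
```

Emit:
arm_command(
  moves="-0.045 -0.004 0 0 0 0.05 0.6;-0.09 -0.008 0 0 0 0.1 0.6;-0.135 -0.012 0 0 0 0.15 0.6;-0.18 -0.016 0 0 0 0.2 0.6;-0.22 -0.02 0 0 0 0.25 0.6;-0.255 -0.024 0 0 0 0.29 0.6;-0.285 -0.027 0 0 0 0.324 0.6;-0.3 -0.029 0 0 0 0.324 0.6",
)

```text
t: 5.8
tcp_pos: [0.6155, -0.1424, 0.1797]
eef_rot: [[0.074, 0.997, 0.001], [0.997, -0.074, -0.001], [-0.001, 0.001, -1.0]]
force: [0.1, -0.2, -1.5]
width: 0.685
grasp_force: 30.0
```

```bash
python3 -c "
from h import *
import pickle
m=cams.camera_model('wrist'); i=cams.get_image('wrist'); pickle.dump(m,open('w3.pkl','wb')); cv2.imwrite('pics/w3.png',i)
tgt([.6208,-.168,.18],85.8)"
```

```text
t 5.85 shift [-0.024   0.007  -0.0003] rot [0.0008 0.0016 0.0001]
```

View pics/w3.png

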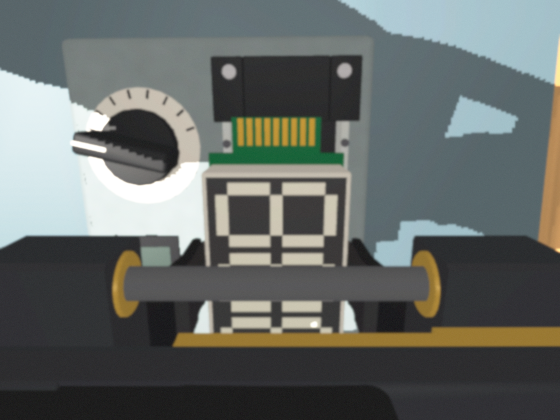

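The block is visible with its top face edge (212,121)–(361,121), screws at (229,72) and (344,71), and the held tongue's tip edge at (233,118)–(322,118). The timer bar runs from (75,145) to (165,165).

```bash
python3 -c "
from h import *
import pickle
m=pickle.load(open('w3.pkl','rb'))
b=onz(m,[(212,121),(361,121),(361,56),(213,57)],.085);print('blk',b.round(4),np.linalg.norm(b[1]-b[0]));print('slot',((b[0]+b[1])/2).round(4))
s=onz(m,[(229,72),(344,71)],.085);print('scr',s.round(4),s.mean(0).round(4));x=s[1]-s[0];print(np.degrees(np.arctan2(x[1],x[0])))
p=onz(m,[(65,39),(374,38)],.055);print('panel L',p.round(4)); x=p[1]-p[0];print(np.degrees(np.arctan2(x[1],x[0])),np.linalg.norm(x))
t=onz(m,[(233,118),(322,118)],.1465);print('tip',t.round(4),t.mean(0).round(4),np.linalg.norm(t[1]-t[0])); sh=onz(m,[(209,165),(344,164)],.149);print('shoulder-ish',sh.round(4),sh.mean(0))
tb=onz(m,[(75,145),(168,165)],.097);print('tim',tb.round(4),tb.mean(0).round(4));x=tb[1]-tb[0];print(np.degrees(np.arctan2(x[1],x[0])),np.linalg.norm(x))
"
```

```text
blk [[ 0.5812 -0.0777  0.085 ]
 [ 0.6724 -0.0845  0.085 ]
 [ 0.673  -0.0471  0.085 ]
 [ 0.5861 -0.0412  0.085 ]] 0.09140439184175109
slot [ 0.6268 -0.0811  0.085 ]
scr [[ 0.5946 -0.0502  0.085 ]
 [ 0.6628 -0.0547  0.085 ]] [ 0.6287 -0.0525  0.085 ]
-3.8006621436504977
panel L [[ 0.4857 -0.0183  0.055 ]
 [ 0.6886 -0.033   0.055 ]]
-4.138839037888306 0.2033889243245433
tip [[ 0.6012 -0.0765  0.1465]
 [ 0.6411 -0.0795  0.1465]] [ 0.6212 -0.078   0.1465] 0.04003198509870955
shoulder-ish [[ 0.5884 -0.0965  0.149 ]
 [ 0.65   -0.1006  0.149 ]] [ 0.61918327 -0.09856543  0.149     ]
tim [[ 0.5008 -0.0852  0.097 ]
 [ 0.554  -0.1011  0.097 ]] [ 0.5274 -0.0931  0.097 ]
-16.660827159227978 0.055487311522706646
```

Emit:
arm_command(
  moves="-0.015 0.004 0 0 0 0 0.6;-0.024 0.007 0.005 0 0 0 0.6;-0.024 0.0065 0.025 0 0 0 0.6;-0.024 0.0065 0.045 0 0 0 0.6;-0.024 0.0065 0.06 0 0 0 0.6;-0.024 0.0065 0.07 0 0 0 0.6;-0.024 0.0065 0.075 0 0 0 0.6;-0.024 0.0065 0.08 0 0 0 0.6",
)

```text
t: 6.65
tcp_pos: [0.6207, -0.1639, 0.0993]
eef_rot: [[0.07, 0.998, 0.001], [0.998, -0.07, -0.0], [-0.0, 0.001, -1.0]]
force: [-0.2, 0.4, -1.4]
width: 0.686
grasp_force: 30.0
```

```bash
python3 -c "
from h import *
s=telemetry.read_state();print(s['tcp_pos'],s['force'])
tgt([.6205,-.168,.0895],85.9)"
```

```text
[ 0.62068036 -0.16394487  0.09931318] [-0.23841164  0.37215554 -1.3917924 ]
t 6.65 shift [-0.0041  0.0001  0.0098] rot [0.0006 0.0002 0.001 ]
```

Emit:
arm_command(
  moves="-0.001 0 0.002 0 0 0 0.6;-0.002 0 0.004 0 0 0 0.6;-0.002 0 0.0055 0 0 0 0.6;-0.002 0 0.0065 0 0 0 0.6;-0.002 0 0.0075 0 0 0 0.6;-0.002 0 0.0085 0 0 0 0.6;-0.002 0 0.009 0 0 0 0.6;-0.002 0 0.009 0 0 0 0.6",
)

```text
t: 7.45
tcp_pos: [0.6201, -0.166, 0.0901]
eef_rot: [[0.071, 0.997, -0.0], [0.997, -0.071, 0.0], [0.0, -0.0, -1.0]]
force: [0.2, -1.1, -1.7]
width: 0.683
grasp_force: 30.0
```

Emit:
arm_command(
  moves="0 0 0.0003 0 0 0 0.6;0 0 0.0006 0 0 0 0.6;0 0 0.0009 0 0 0 0.6;0 0 0.0012 0 0 0 0.6;0 0 0.0015 0 0 0 0.6;0 0 0.0015 0 0 0 0.6;0 0 0.0015 0 0 0 0.6;0 0 0.0015 0 0 0 0.6",
)

```text
t: 8.25
tcp_pos: [0.6202, -0.1661, 0.0896]
eef_rot: [[0.071, 0.997, 0.0], [0.997, -0.071, -0.0], [-0.0, 0.0, -1.0]]
force: [-2.8, 1.4, 5.2]
width: 0.69
grasp_force: 30.0
```

Gentle contact made (5 N up, and the height matches the module lying on the panel). Releasing, then lifting.

Emit:
arm_command(
  moves="0 0 0 0 0 0 0.72;0 0 0 0 0 0 0.8;0 0 0 0 0 0 0.85;0 0 0 0 0 0 0.85;0 0 -0.005 0 0 0 0.85;0 0 -0.02 0 0 0 0.85;0 0 -0.045 0 0 0 0.85;0 0 -0.08 0 0 0 0.85",
)

```text
t: 9.05
tcp_pos: [0.6191, -0.1657, 0.1688]
eef_rot: [[0.071, 0.997, -0.003], [0.997, -0.071, 0.001], [0.001, -0.003, -1.0]]
force: [0.6, -1.3, -0.4]
width: 0.851
grasp_force: 0.0
```

```bash
python3 -c "
from h import *
import pickle
s=telemetry.read_state();print(s['tcp_pos'],s['force'])
m=cams.camera_model('wrist'); i=cams.get_image('wrist'); pickle.dump(m,open('w4.pkl','wb')); j=cams.get_image('top')
cv2.imwrite('pics/w4.png',np.hstack([cv2.resize(i[:250],None,fx=.7,fy=.7),cv2.resize(j[145:255,295:405],(400,400))[:175]*0]) if 0 else np.vstack([i[:260],cv2.resize(j[150:240,290:410],(560,320))[:320]]))
tgt([.5,-.2,.2],-4.1)"
```

```text
[ 0.6191086  -0.16568762  0.16883972] [ 0.56511762 -1.25361937 -0.37317799]
t 9.15 shift [-0.0413 -0.1209 -0.0246] rot [ 0.0113 -0.0059  1.5714]
```

View pics/w4.png

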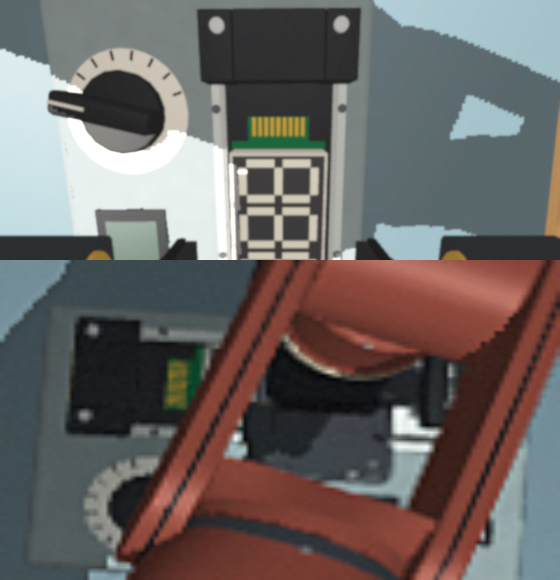

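The module lies straight between the rails, with the tongue at (278,127) pointing at the block. Next is the slide grip, with a quarter turn.

```bash
python3 -c "
from h import *
tgt([.6145,-.2500,.19],175.9)"
```

```text
t 9.15 shift [-0.083  -0.0033 -0.0132] rot [ 0.0059  0.0113 -1.5702]
```

Emit:
arm_command(
  moves="0 0 -0.025 0 0 -0.12 1;-0.02 0 -0.03 0 0 -0.26 1;-0.04 -0.001 -0.03 0 0 -0.4 1;-0.06 -0.002 -0.03 0 0 -0.54 1;-0.075 -0.003 -0.03 0 0 -0.68 1;-0.083 -0.003 -0.03 0 0 -0.82 1;-0.083 -0.003 -0.03 0 0 -0.96 1;-0.083 -0.003 -0.03 0 0 -1.1 1",
)

```text
t: 9.95
tcp_pos: [0.6112, -0.2492, 0.1994]
eef_rot: [[-0.859, 0.511, 0.001], [0.511, 0.859, -0.0], [-0.001, 0.0, -1.0]]
force: [-0.9, -0.7, 0.1]
width: 1.001
grasp_force: 0.0
```

```bash
python3 -c "
from h import *
tgt([.6145,-.2500,.19],175.9)"
```

```text
t 9.95 shift [-0.0033  0.001   0.0094] rot [-1.000e-04  6.000e-04 -4.653e-01]
```

Emit:
arm_command(
  moves="-0.003 0.001 0.005 0 0 -0.14 1;-0.003 0.001 0.009 0 0 -0.28 1;-0.003 0.001 0.009 0 0 -0.42 1;-0.003 0.001 0.009 0 0 -0.465 1;-0.003 0.001 0.009 0 0 -0.465 1;-0.003 0.001 0.009 0 0 -0.465 1;-0.003 0.001 0.009 0 0 -0.465 1;-0.003 0.001 0.009 0 0 -0.465 1",
)

```text
t: 10.75
tcp_pos: [0.6143, -0.2493, 0.1899]
eef_rot: [[-0.997, 0.077, 0.0], [0.077, 0.997, -0.0], [-0.0, -0.0, -1.0]]
force: [0.4, -0.2, -0.3]
width: 0.999
grasp_force: 0.0
```

```bash
python3 -c "
from h import *
import pickle
m=cams.camera_model('wrist'); i=cams.get_image('wrist'); pickle.dump(m,open('w5.pkl','wb')); cv2.imwrite('pics/w5.png',i)
print(proj(m,[[.6145,-.25,.121],[.6207-.074*.0715,-.1668-.074,.121]]))
tgt([.6145,-.2500,.124],175.9)"
```

```text
[[275.67490225 231.17094858]
 [291.41051494 231.46962663]]
t 10.8 shift [-0.0002 -0.0006  0.0658] rot [-0.      0.0001 -0.0057]
```

View pics/w5.png

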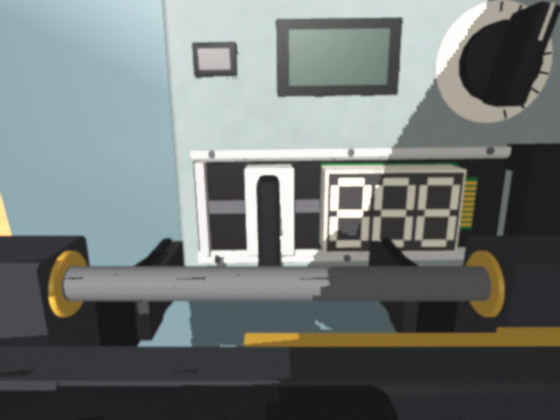

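The slide grip is at columns 258–280, about 4 mm further right (-y) than assumed. I'll correct for that, descend and grip.

Emit:
arm_command(
  moves="0 -0.004 0.02 0 0 0 1;0 -0.0045 0.04 0 0 0 1;0 -0.0045 0.055 0 0 0 1;0 -0.0045 0.066 0 0 0 1;0 -0.0045 0.066 0 0 0 0.5;0 -0.0045 0.066 0 0 0 0.05;0 -0.0045 0.066 0 0 0 0.05;0 -0.0045 0.066 0 0 0 0.05",
)

```text
t: 11.6
tcp_pos: [0.6147, -0.2541, 0.125]
eef_rot: [[-0.997, 0.077, 0.002], [0.077, 0.997, -0.001], [-0.002, -0.001, -1.0]]
force: [0.3, -0.1, -0.2]
width: 0.72
grasp_force: 0.0
```

Emit:
arm_command(
  moves="0 0 0 0 0 0 0.05;0 0 0 0 0 0 0.05;0 0 0 0 0 0 0.05;0 0 0 0 0 0 0.05;0 0 0 0 0 0 0.05;0 0 0 0 0 0 0.05;0 0 0 0 0 0 0.05;0 0 0 0 0 0 0.05",
)

```text
t: 12.4
tcp_pos: [0.6139, -0.2539, 0.1237]
eef_rot: [[-0.997, 0.076, -0.0], [0.076, 0.997, -0.0], [0.0, -0.0, -1.0]]
force: [-0.2, -0.1, 0.8]
width: 0.157
grasp_force: 30.0
```

```bash
python3 -c "
from h import *
import math
s=telemetry.read_state();p=np.array(s['tcp_pos']);y=np.array([.0715,.9974,0]);b=np.array([.6207,-.1668,0])
print('travel',(p-b)@y+.1035)
e=b+y*(.070-.1035);e[2]=p[2]
tgt(e,175.9);tgt(p,175.9)
print((p-b)@[.9974,-.0715,0])"
```

```text
travel 0.016187345043812668
t 12.4 shift [-0.0003  0.0538 -0.    ] rot [-0.0001 -0.0002 -0.0049]
t 12.4 shift [0. 0. 0.] rot [-0.0001 -0.0002 -0.0049]
-0.000524587535885681
```

Emit:
arm_command(
  moves="0 0.004 0 0 0 0 0.05;0 0.009 0 0 0 0 0.05;0 0.014 0 0 0 0 0.05;0 0.019 0 0 0 0 0.05;0 0.024 0 0 0 0 0.05;0 0.029 0 0 0 0 0.05;0 0.034 0 0 0 0 0.05;0 0.038 0 0 0 0 0.05",
)

```text
t: 13.2
tcp_pos: [0.6165, -0.2158, 0.1237]
eef_rot: [[-0.997, 0.076, -0.001], [0.076, 0.997, -0.001], [0.001, -0.001, -1.0]]
force: [-2.2, -5.7, -0.4]
width: 0.16
grasp_force: 30.0
```

Emit:
arm_command(
  moves="0 0.003 0 0 0 0 0.05;0 0.006 0 0 0 0 0.05;0 0.009 0 0 0 0 0.05;0 0.0115 0 0 0 0 0.05;0 0.0135 0 0 0 0 0.05;0 0.015 0 0 0 0 0.05;0 0.016 0 0 0 0 0.05;0 0.016 0 0 0 0 0.05",
)

```text
t: 14.0
tcp_pos: [0.6175, -0.1998, 0.1237]
eef_rot: [[-0.997, 0.076, -0.001], [0.076, 0.997, -0.0], [0.001, -0.0, -1.0]]
force: [-1.8, -5.3, -0.3]
width: 0.155
grasp_force: 30.0
```

Emit:
arm_command(
  moves="0 0.0005 0 0 0 0 0.05;0 0.001 0 0 0 0 0.05;0 0.0015 0 0 0 0 0.05;0 0.002 0 0 0 0 0.05;0 0.0025 0 0 0 0 0.05;0 0.003 0 0 0 0 0.05;0 0.003 0 0 0 0 0.05;0 0.003 0 0 0 0 0.05",
)

```text
t: 14.8
tcp_pos: [0.6176, -0.1987, 0.1237]
eef_rot: [[-0.997, 0.077, -0.001], [0.077, 0.997, -0.003], [0.001, -0.003, -1.0]]
force: [-3.4, -11.5, -1.2]
width: 0.16
grasp_force: 30.0
```

Emit:
arm_command(
  moves="0 0.001 0 0 0 0 0.05;0 0.002 0 0 0 0 0.05;0 0.003 0 0 0 0 0.05;0 0.004 0 0 0 0 0.05;0 0.004 0 0 0 0 0.05;0 0.004 0 0 0 0 0.05;0 0.004 0 0 0 0 0.05;0 0.004 0 0 0 0 0.05",
)

```text
t: 15.6
tcp_pos: [0.6176, -0.1985, 0.1237]
eef_rot: [[-0.997, 0.078, -0.001], [0.078, 0.997, -0.009], [0.0, -0.009, -1.0]]
force: [-4.0, -22.2, -4.4]
width: 0.157
grasp_force: 30.1
```

Emit:
arm_command(
  moves="0 -0.002 0 0 0 0 0.05;0 -0.004 0 0 0 0 0.05;0 -0.004 0 0 0 0 0.3;0 -0.004 0 0 0 0 0.5;0 -0.004 0 0 0 0 0.5;0 -0.004 0 0 0 0 0.5;0 -0.004 -0.02 0 0 0 0.5;0 -0.004 -0.05 0 0 0 0.5",
)

```text
t: 16.4
tcp_pos: [0.6169, -0.1955, 0.1716]
eef_rot: [[-0.997, 0.076, -0.005], [0.076, 0.997, 0.003], [0.005, 0.002, -1.0]]
force: [0.1, -0.3, -0.0]
width: 0.489
grasp_force: 0.0
```

```bash
python3 -c "
from h import *
s=telemetry.read_state();print(s['t'],s['tcp_pos'],s['width'],s['force'])
tgt([.59,-.13,.25],175.9);tgt([.5268,-.091,.17],163.9)"
```

```text
16.4 [ 0.61688426 -0.19553248  0.17159161] 0.4890127332334352 [ 0.13289555 -0.320291   -0.00892821]
t 16.4 shift [ 0.0322  0.0635 -0.0781] rot [ 0.0024 -0.0049 -0.0047]
t 16.4 shift [0.0978 0.0974 0.0023] rot [ 0.0019 -0.0051  0.2047]
```

Emit:
arm_command(
  moves="0 0.01 -0.03 0 0 0 0.5;-0.03 0.04 -0.06 0 0 0 0.5;-0.05 0.07 -0.06 0 0 0 0.5;-0.06 0.09 -0.06 0 0 0 0.5;-0.06 0.09 -0.06 0 0 0 0.5;-0.06 0.09 -0.06 0 0 0 0.5;-0.06 0.09 -0.06 0 0 0 0.5;-0.06 0.09 -0.06 0 0 0 0.5",
)

```text
t: 17.2
tcp_pos: [0.6845, -0.1128, 0.2336]
eef_rot: [[-0.997, 0.078, -0.0], [0.078, 0.997, -0.0], [0.0, -0.0, -1.0]]
force: [0.0, -0.1, -1.0]
width: 0.497
grasp_force: 0.0
```

```bash
python3 -c "
from h import *
import pickle
m=cams.camera_model('wrist'); i=cams.get_image('wrist'); pickle.dump(m,open('w6.pkl','wb')); cv2.imwrite('pics/w6.png',i)
tgt([.5268,-.091,.17],163.9)"
```

```text
t 17.25 shift [0.159  0.0094 0.0637] rot [-0.     -0.0003  0.2029]
```

View pics/w6.png

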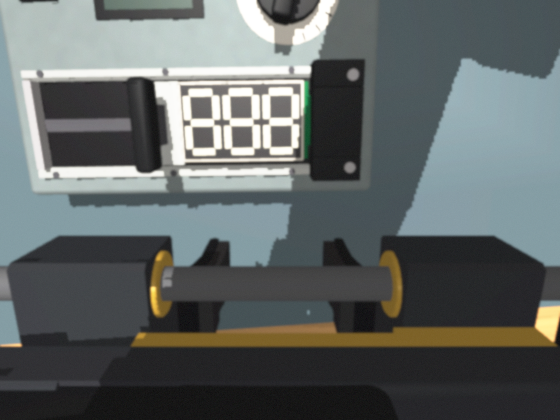

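The tongue is fully in the block, with the shoulders at the block face and the slide home against the module. Next, the timer.

Emit:
arm_command(
  moves="0.04 0.002 0 0 0 0.05 0.6;0.08 0.005 0 0 0 0.1 0.6;0.12 0.007 0 0 0 0.15 0.6;0.15 0.009 0.02 0 0 0.2 0.6;0.159 0.009 0.04 0 0 0.208 0.6;0.159 0.009 0.063 0 0 0.208 0.6;0.159 0.009 0.063 0 0 0.208 0.6;0.159 0.009 0.063 0 0 0.208 0.6",
)

```text
t: 18.05
tcp_pos: [0.5271, -0.0911, 0.1711]
eef_rot: [[-0.96, 0.282, -0.0], [0.282, 0.96, 0.0], [0.0, 0.0, -1.0]]
force: [0.1, 0.0, 0.4]
width: 0.599
grasp_force: 0.0
```

```bash
python3 -c "
from h import *
import pickle
m=pickle.load(open('w5.pkl','rb'))
tgt([.5268,-.0915,.099],163.4)"
```

```text
t 18.05 shift [ 0.0002 -0.0004  0.0721] rot [ 0.     -0.0004  0.0042]
```

Emit:
arm_command(
  moves="0 0 0.03 0 0 0 0.6;0 0 0.05 0 0 0 0.6;0 0 0.063 0 0 0 0.6;0 0 0.072 0 0 0 0.6;0 0 0.072 0 0 0 0.3;0 0 0.072 0 0 0 0.05;0 0 0.072 0 0 0 0.05;0 0 0.072 0 0 0 0.05",
)

```text
t: 18.85
tcp_pos: [0.5279, -0.0909, 0.0997]
eef_rot: [[-0.96, 0.281, 0.002], [0.281, 0.96, -0.001], [-0.002, -0.0, -1.0]]
force: [0.3, -1.3, 0.1]
width: 0.321
grasp_force: 0.0
```

Emit:
arm_command(
  moves="0 0 0 0 0 0 0.05;0 0 0 0 0 0 0.05;0 0 0 0 0 0 0.05;0 0 0 0 0 0 0.05;0 0 0 0 0 0 0.05;0 0 0 0 0 0 0.05;0 0 0 0 0 0 0.05;0 0 0 0 0 0 0.05",
)

```text
t: 19.65
tcp_pos: [0.5274, -0.0916, 0.0993]
eef_rot: [[-0.96, 0.281, 0.0], [0.281, 0.96, -0.002], [-0.001, -0.001, -1.0]]
force: [-1.5, -5.4, 3.3]
width: 0.16
grasp_force: 30.0
```

```bash
python3 -c "
from h import *
s=telemetry.read_state();R=np.array(s['eef_rot']);print(s['tcp_pos'],np.degrees(np.arctan2(R[1,0],R[0,0])),s['joint_pos'],s['force'],s['torque'],s['width'],s['grasp_force'])"
```

```text
[ 0.52739039 -0.09164204  0.09926223] 163.67924520158476 [-1.82544748e+01  9.52759497e+00  1.08061752e+02 -8.78381040e-02
  6.23614107e+01 -9.18929736e+01] [-1.47713533 -5.42801436  3.25838831] [-7.51015563e-01  1.65870553e-01 -2.19691265e-04] 0.1600545232982406 30.000167512334883
```

Emit:
arm_command(
  moves="0 -0.001 0 0 0 0.1 0.05;0 -0.001 0 0 0 0.24 0.05;0 -0.001 0 0 0 0.38 0.05;0 -0.001 0 0 0 0.52 0.05;0 -0.001 0 0 0 0.66 0.05;0 -0.001 0 0 0 0.8 0.05;0 -0.001 0 0 0 0.94 0.05;0 -0.001 0 0 0 1.08 0.05",
)

```text
t: 20.45
tcp_pos: [0.5262, -0.0929, 0.0992]
eef_rot: [[-0.199, 0.98, -0.002], [0.98, 0.199, -0.002], [-0.002, -0.002, -1.0]]
force: [-6.5, -6.0, 6.8]
width: 0.156
grasp_force: 30.0
```

```bash
cat > st.py <<'E'
from h import *
s=telemetry.read_state();R=np.array(s['eef_rot']);print(s['t'],s['tcp_pos'],np.degrees(np.arctan2(R[1,0],R[0,0])),s['joint_pos'][5],s['force'],s['torque'],s['width'],s['grasp_force'])
E
python3 st.py
```

```text
20.45 [ 0.52620312 -0.092859    0.09923565] 101.49671448961668 -29.80118468601465 [-6.4996697  -5.98355743  6.78550375] [-1.09605623  1.0064725   0.12077016] 0.1564399975880719 29.995603132992983
```

Emit:
arm_command(
  moves="-0.001 -0.0015 -0.0005 0 0 0.14 0.05;-0.001 -0.0015 -0.0005 0 0 0.28 0.05;-0.001 -0.0015 -0.0005 0 0 0.42 0.05;-0.001 -0.0015 -0.0005 0 0 0.56 0.05;-0.001 -0.0015 -0.0005 0 0 0.7 0.05;-0.001 -0.0015 -0.0005 0 0 0.84 0.05;-0.001 -0.0015 -0.0005 0 0 0.98 0.05;-0.001 -0.0015 -0.0005 0 0 1.12 0.05",
)

```text
t: 21.25
tcp_pos: [0.5244, -0.0925, 0.0992]
eef_rot: [[0.795, 0.606, -0.003], [0.606, -0.795, 0.001], [-0.002, -0.003, -1.0]]
force: [-5.9, 0.5, 7.2]
width: 0.159
grasp_force: 30.0
```

```bash
python3 st.py
```

```text
21.25 [ 0.52444837 -0.09245261  0.09920736] 37.32095730044321 34.19456999744198 [-5.92014849  0.48701896  7.18855838] [0.00801809 1.01060422 0.08607439] 0.15929778480580956 29.99551464803517
```

Emit:
arm_command(
  moves="-0.001 -0.001 -0.0005 0 0 0.1 0.05;-0.001 -0.001 -0.0005 0 0 0.18 0.05;-0.001 -0.001 -0.0005 0 0 0.26 0.05;-0.001 -0.001 -0.0005 0 0 0.33 0.05;-0.001 -0.001 -0.0005 0 0 0.38 0.05;-0.001 -0.001 -0.0005 0 0 0.42 0.05;-0.001 -0.001 -0.0005 0 0 0.45 0.05;-0.001 -0.001 -0.0005 0 0 0.45 0.05",
)

```text
t: 22.05
tcp_pos: [0.5238, -0.0919, 0.0993]
eef_rot: [[0.979, 0.206, -0.001], [0.206, -0.979, 0.001], [-0.001, -0.001, -1.0]]
force: [-1.4, 1.4, -1.6]
width: 0.165
grasp_force: 30.0
```

```bash
python3 st.py
```

```text
22.05 [ 0.52375293 -0.0919497   0.09926026] 11.887974863111115 59.60980530487714 [-1.41891465  1.41423849 -1.55511645] [0.40018206 0.18704763 0.74320046] 0.16547817300712428 29.999899193644524
```

The torque jumped to 0.74 N m, so the timer is at its winding stop. Relaxing, releasing and retreating.

Emit:
arm_command(
  moves="0 0 0 0 0 -0.02 0.05;0 0 0 0 0 -0.04 0.05;0 0 0 0 0 -0.04 0.3;0 0 0 0 0 -0.04 0.6;0 0 0 0 0 -0.04 0.6;0 0 -0.01 0 0 -0.04 0.6;0 0 -0.04 0 0 -0.04 0.6;0 0 -0.08 0 0 -0.04 0.6",
)

```text
t: 22.85
tcp_pos: [0.5229, -0.0925, 0.1794]
eef_rot: [[0.97, 0.244, -0.004], [0.244, -0.97, 0.001], [-0.003, -0.002, -1.0]]
force: [0.4, -0.1, -0.5]
width: 0.572
grasp_force: 0.0
```

Emit:
arm_command(
  moves="0 0 -0.03 0 0 0 0.6;0 0 -0.06 0 0 0 0.6;-0.05 0 -0.09 0 0 0 0.6;-0.09 0 -0.11 0 0 0 0.6;-0.1 0 -0.11 0 0 0 0.6;-0.1 0 -0.11 0 0 0 0.6;-0.1 0 -0.11 0 0 0 0.6;-0.1 0 -0.11 0 0 0 0.6",
)

```text
t: 23.65
tcp_pos: [0.4277, -0.117, 0.2895]
eef_rot: [[0.97, 0.244, -0.0], [0.244, -0.97, 0.0], [-0.0, -0.0, -1.0]]
force: [0.8, 0.1, -0.1]
width: 0.6
grasp_force: 0.0
```

```bash
python3 -c "
from h import *
m=cams.camera_model('wrist'); i=cams.get_image('wrist'); j=cams.get_image('side')
cv2.imwrite('pics/w7.png',np.hstack([i[:260,:], ])); cv2.imwrite('pics/w7.png',np.vstack([i[:250],cv2.resize(j[200:360,240:400],(330,330)) if 0 else np.hstack([cv2.resize(j[190:350,240:400],(340,340)),np.zeros((340,220,3),np.uint8)])]))
y=np.array([.0715,.9974]);print(proj(m,[[.5265,-.093,.097]]))
";python3 st.py
```

```text
[[276.54349344  70.95396272]]
23.75 [ 0.42764097 -0.11687986  0.28908944] 14.175284102965943 50.321400445382714 [ 0.22533828 -0.82499485 -0.3840516 ] [ 0.02525361 -0.02643382  0.05551543] 0.6008041396440702 0.0
```

View pics/w7.png

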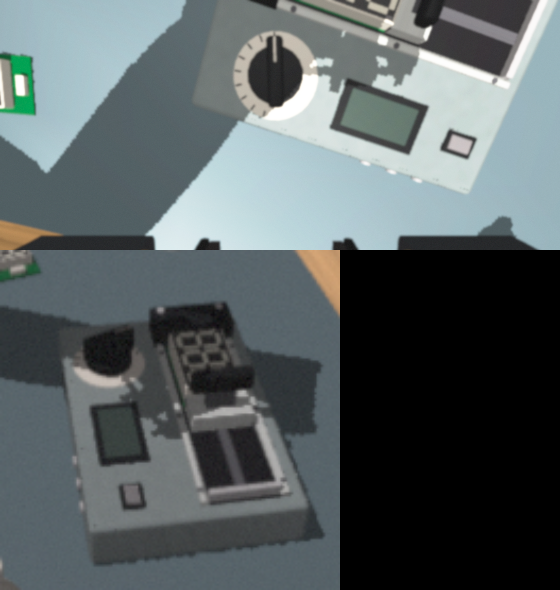

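The timer bar now points along (275,40)–(277,105), which is about 15° in world axes and matches 2.8 rad. The slide is still home with the module in the block. Handing in.

```bash
python3 -c "
from rig import workorder
print(workorder.hand_in())"
```

```text
the job is handed in; nothing more can be done
None
```

The job is handed in after about 24 s of robot time: the module was laid gently in the bed, the slide pushed to its end stop with the tongue in the block, and only then the timer wound clockwise to its stop; I moved nothing else on the bench.

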